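# Check the sawn slab's thickness under the sprung gauge

## Task

Check the thickness of the fossil slab on the bench gauge: raise the gauge's carriage, lay the slab flat on the gauge's steel base with its bare sawn face below the foot, then lower the carriage so that the sprung foot rests on that bare face, pushed in to about half of its travel (middle of its range), and leave it standing so. Never press the foot on the fossil, never push it in to the end of its travel, and leave everything else on the bench where it lies.

Things in the scene. Friction and masses are not known exactly. Their poses are not given: they have to be found in the camera images.
- fossil_slab: Loose sawn bar of grey stone, 160 (x) x 40 (y) x 28 (z) mm, about 0.45 kg, lying flat, z up. Origin: centre of underside. A lighter round coiled fossil, 32 mm across, 8 mm proud of the top, covers x = -73 to -41 mm; the rest of the top, x = -40 to +80 mm, is the bare sawn face. At the start the fossil end is nearer the robot. Pinch it across the 40 mm width.
- plain_slab: Bystander: the same grey stone, 120 x 40 x 28 mm, with no fossil; origin at the centre of its underside. It lies on the other side of the gauge; which slab is left and which is right changes.
- anvil (a point): Point on top of the gauge's fixed steel base, straight below the foot, 12 mm above the bench. x: level, away from the robot to the column; z up. The base is 110 mm wide (y), from x = -120 to +115 mm of this point. The 20 mm column (36 mm collar at its bottom) stands at x = +85 mm, its top 200 mm above the base's top. Front (-x) and sides are open.
- carriage (a joint): Height (m) of the carriage on its column = height of the fully-out foot's underside above the base's top. 0 to 0.090; starts at 0.006 to 0.020, too low for the slab to pass. Friction (about 7 N; weight 3 N) holds it wherever it is left: about 10 N to lift, 4 N to lower plus the foot's spring.
- foot (a joint): Sprung travel of the foot up into the carriage (m): 0 fully out, 0.014 fully in, half 0.007. Spring 1 N at 0, plus 0.25 N per mm. With the foot on the slab, carriage + foot = slab thickness. A small brass pointer on the carriage's front rises with the foot; two dark lines there mark about 2.5 and 11.5 mm of travel.
- foot_tip (a point): Centre of the foot's underside: a steel disc, 16 mm diameter, 5 mm thick, on an 8 mm stem. The carriage's nose above it is a 32 x 32 mm grey block, from 30 to 60 mm above the underside of the fully-out foot; an arm 22 mm wide and a 44 mm square sleeve, 50 mm tall, join it to the column.
- knob_top (a point): Centre of the flat top of the carriage's black upright knob, straight above the foot: 24 mm diameter, 32 mm tall, from 66 to 98 mm above the underside of the fully-out foot. Rigid with the carriage: pinch it from above to lift, or push down on its top to lower.
- rock_a: Bystander: dark rock lump, about 50 mm wide, 26 mm tall. Origin at its underside.
- rock_b: Bystander: dark rock lump, about 42 mm wide, 20 mm tall. Origin at its underside.
- rock_c: Bystander: dark rock lump, about 58 mm wide, 30 mm tall. Origin at its underside.
- hammer: Bystander: hammer lying on the bench along its x axis.
- brush: Bystander: brush lying on the bench along its x axis.
- glue: Bystander: standing white glue bottle, 32 mm diameter, 80 mm tall. Origin at its underside.
- chisel: Bystander: flat steel chisel lying along its x axis, about 175 mm long, 12 mm thick.

How it is judged (in metres and radians):
On the way:
1. the slab lies flat on the gauge's base, its bare sawn face below the raised foot, foot not yet pushed in (angle between fossil_slab's own z axis and vertical below 0.04 rad and z of fossil_slab in the frame of anvil between -0.003 and 0.003 m and x of foot_tip in the frame of fossil_slab between -0.032 and 0.075 m and y of foot_tip in the frame of fossil_slab between -0.015 and 0.015 m and value of joint foot below 0.0015 m and value of joint carriage above 0.0275 m), for 0.2 s.
At the end, for the whole second after the job is handed in: Slab flat and at rest on the gauge's base (3 mm, 0.04 rad); foot on its bare sawn face (foot centre at slab x -32 to +75 mm, y within 15 mm, 25.5 to 30.5 mm above its underside), pushed in 3.5 to 10.5 mm of its 14 mm; carriage still (angle between fossil_slab's own z axis and vertical below 0.04 rad and z of fossil_slab in the frame of anvil between -0.003 and 0.003 m and x of foot_tip in the frame of fossil_slab between -0.032 and 0.075 m and y of foot_tip in the frame of fossil_slab between -0.015 and 0.015 m and z of foot_tip in the frame of fossil_slab between 0.0255 and 0.0305 m and value of joint foot between 0.0035 and 0.0105 m and velocity of joint carriage between -0.003 and 0.003 m/s and linear speed of fossil_slab below 0.01 m/s); the robot touches nothing.
It fails at once if the foot was pressed on the fossil (value of joint foot above 0.001 m and x of foot_tip in the frame of fossil_slab between -0.082 and -0.034 m and y of foot_tip in the frame of fossil_slab between -0.024 and 0.024 m).
It fails at once if the foot was pushed in to the end of its travel (value of joint foot above 0.0135 m).
It fails at once if a bystander was shifted by more than 25 mm (distance of any of plain_slab, rock_a, rock_b, rock_c, hammer, brush, glue, chisel from where it was at the start of the episode above 0.025 m).
It also fails if it takes over 67 s, if anything falls off the work surface, if the arm or the gripper's body presses on something with over 40 N, if the wrist force passes 120 N, or if a joint passes its speed limit or range.

## Robot

A 6-joint arm with a two-finger parallel gripper is mounted at the origin on the work surface. World frame = base frame: x ahead of the robot, y to its left, z up, the work surface at z = 0. Lengths are in mm, angles in rad, forces in N, time in s.
With the tool pointing down it reaches from about 350 to 875 mm from the base axis. Payload 4.2 kg.
Tool frame: the origin (TCP) lies at the very end of the fingers, on their centre line; the grasp point (between the pads) lies 19 mm behind it; z points along the fingers, y is the line along which they close (so a half turn about z gives the same grasp; the last joint's range is limited). The gripper opens to 85 mm and grips with 20 to 120 N. Pads are 22 mm wide; open, the fingers measure 114 mm over their backs; the gripper's body (76 mm by 85 mm) begins 54 mm behind the grasp point. The pads swing forward as they close: fully open they stand 13 mm farther back than shut.
Start: joints at [-0.887, 0.385, 0.008, 0, -1.194, -0.259], TCP at [257.599, -569.422, 195.112] pointing down, gripper open.
Joint ranges: [-3.14, 3.14], [-1.21, 2.06], [-1.07, 1.41], [-3.16, 2.05], [-2.99, -0.16], [-3.1, 3.1]. Speed limits (rad/s): [2.79, 2.79, 3.14, 3.14, 3.14, 3.14].

## Interface

Orientations are given as a unit quaternion [x, y, z, w].
In Python, from bench import read_state, get_image, camera_model, job_done gives the robot as it stands.
- The arm moves only by the shell command python3 -m handwheel 'ROWS'. ROWS is JSON, a list of rows, each a list of 7 numbers: the shift along the tool's x, y, z in m, then the turn, a rotation vector about the tool's x, y, z in rad, then the gripper's target within -1 to 1 (fully open at 1, half-way at 0, shut at -1). In form: [[dx, dy, dz, wx, wy, wz, jaw], ...]. A call has 1 to 10 rows; each row is the pose to reach, as a shift and turn from the pose commanded when the call began, along the tool's axes at that moment; what a row does not reach only later rows make up. A row lasts 1/8 s, in which the tool goes at most 62.5 mm and 10.7 degrees, less where a joint would pass 70% of its speed; a pose out of reach is approached as far as the arm can. A call with a gripper value outside its range is refused whole. The fingers move at their own pace and stop on an object; the grip force is fixed at half the most. Time passes only in rows, so rows that repeat a pose let the fingers close. It gives the time, the measured TCP pose, the force, the opening and the grip force at its end, in the units of the state.
- read_state(): the state, without advancing time (a new reading comes with each control period).
- get_image(name): name is "scene" or "top" or "wrist"; returns (picture, depth): 384x512x3 uint8, blue, green, red; 384x512 float32, mm along the optical axis (not along the pixel's ray), 0 where there is no reading.
- camera_model(name): a dict with "K" (3x3 intrinsics, pixels), "rvec" (rotation vector, rad) and "tvec" (3), from world to camera coordinates, as OpenCV has them; the wrist camera has in their place "hand_eye" (4x4, takes a point from camera to tool coordinates, whose origin is the TCP and whose axes are the flange's). Camera axes: x right, y down, z forward; pixel columns grow to the right and rows downward; lengths in mm; the calibration is good to about 2 mm. A picture is of the moment at which its call begins: read the wrist's pose just before it. camera_model takes no time and is no camera call.
- job_done(): hands the job in; it is judged then, once.
The state is a dict: "clock": time; "joints": joint angles; "joint_vel": joint speeds; "joint_efforts": joint torques, N m; "position": TCP position; "ee_rot": TCP orientation; "contact_force": force on the tool from outside, world axes, zero at the start; "wrist_torque": the same for the moment, N m; "gripper_width": finger opening in mm; "grasp_force": force on a finger pad.
Only numpy, scipy, OpenCV 4.12 (cv2) and the standard library are available. Lean on these libraries where they do the work, as an engineer would, in place of code of your own. Each camera call takes 0.05 s, during which the arm holds its last target. There are 200 camera calls.

## Working session

There is one attempt and no reset: what is moved stays moved. The work goes in short steps, Python scripts to look and compute and a shell command to move; the robot and the scene stay as the last step left them, time stands still between calls to the robot, and variables do not carry over. Pictures are saved under pics/ and viewed, at most 10 in all, crops included, and the job is handed in when it is done.

```bash
mkdir -p pics; cat > h.py <<'E'
import numpy as np, cv2
from scipy.spatial.transform import Rotation as R
from bench import read_state, get_image, camera_model, job_done
def cam(name, st=None):
    m=camera_model(name); K=np.array(m["K"],float)
    if "rvec" in m:
        Rm=cv2.Rodrigues(np.array(m["rvec"],float))[0]; t=np.array(m["tvec"],float).ravel()
        return K,Rm.T,-Rm.T@t
    H=np.array(m["hand_eye"]); T=np.eye(4); T[:3,:3]=R.from_quat(st["ee_rot"]).as_matrix(); T[:3,3]=st["position"]
    W=T@H; return K,W[:3,:3],W[:3,3]
def onplane(c,uv,z):
    K,Rw,o=c; uv=np.atleast_2d(uv).astype(float)
    d=(Rw@np.linalg.inv(K)@np.c_[uv,np.ones(len(uv))].T).T
    return o+d*((z-o[2])/d[:,2])[:,None]
def cloud(c,D):
    K,Rw,o=c; v,u=np.indices(D.shape); p=np.stack([(u-K[0,2])/K[0,0]*D,(v-K[1,2])/K[1,1]*D,D],-1)
    P=p@Rw.T+o; P[D==0]=np.nan; return P
def totool(st,p):
    return R.from_quat(st["ee_rot"]).inv().apply(np.array(p)-st["position"])/1000
E
python3 - <<'E'
from h import *
st=read_state(); print(st)
for n in("scene","top"):
    im,d=get_image(n); cv2.imwrite(f"pics/{n}0.png",im); np.savez(f"{n}0.npz",im=im,d=d)
    c=cam(n); print(n,c[2],c[1][:,2])
E
```

```text
{'clock': 0.0, 'joints': array([-8.87415287e-01,  3.85557502e-01,  6.60405152e-03, -5.38709475e-04,
       -1.19401626e+00, -2.58629854e-01]), 'joint_vel': array([ 0.0001258 ,  0.0013176 ,  0.00028059, -0.00215545, -0.00125349,
        0.00180198]), 'joint_efforts': array([-2.73344094e-04, -3.92287266e+01,  1.88399810e+01,  4.18607309e+00,
       -4.66121084e-03, -2.96915891e-05]), 'position': array([ 257.31417153, -568.82250612,  194.0067059 ]), 'ee_rot': array([-2.10685438e-01,  9.77553274e-01,  1.08197122e-03, -2.70029665e-04]), 'contact_force': array([ 0.16787202, -0.32115953,  0.37339542]), 'wrist_torque': array([-0.01230853, -0.01503644, -0.0015671 ]), 'grasp_force': 0.0, 'gripper_width': 85.14764488566784}
scene [915.66428591 646.64905035 843.25496106] [-0.36829862 -0.61347836 -0.69857028]
top [ 277.97724111   10.03874812 1625.1023581 ] [ 0.17280335 -0.0140457  -0.98485619]
```

View pics/scene0.png

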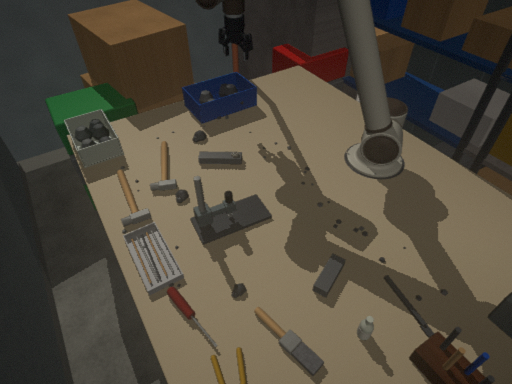

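View pics/top0.png

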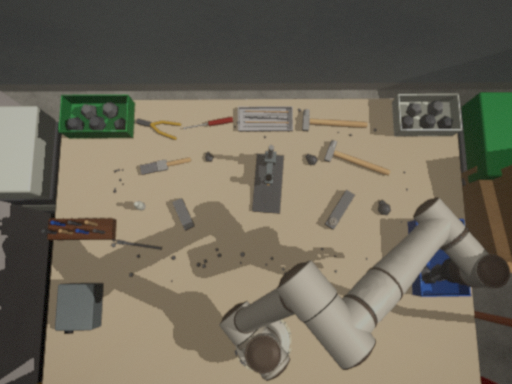

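The top view shows the gauge at about (268,183), with its column at (270,155). The fossil slab is at (340,208), on the robot's right, and the plain slab at (181,213). Rocks are at (311,159) and (384,207), and a hammer at (358,157). Next I'll measure them using depth.

```bash
python3 - <<'E'
from h import *
f=np.load("top0.npz"); im,d=f["im"],f["d"]; c=cam("top"); P=cloud(c,d)
def rect(name,box,lo,hi,z=None):
    u0,v0,u1,v1=box; Z=P[v0:v1,u0:u1,2]; m=((Z>lo)&(Z<hi)).astype(np.uint8)
    m=cv2.morphologyEx(m,cv2.MORPH_OPEN,np.ones((2,2)))
    n,l,s,_=cv2.connectedComponentsWithStats(m); k=1+np.argmax(s[1:,4])
    pts=P[v0:v1,u0:u1][l==k]; r=cv2.minAreaRect(pts[:,:2].astype(np.float32))
    print(name,len(pts),"z",np.round(np.nanmedian(pts[:,2]),1),"rect",np.round(r[0],1),np.round(r[1],1),round(r[2],1))
print("bench z",np.nanmedian(P[225:240,265:290,2]))
rect("fossil",(320,182,362,234),15,50)
rect("plain",(163,192,200,235),15,50)
rect("base",(245,145,295,220),6,20)
rect("column",(255,140,290,175),150,260)
rect("carr",(255,140,290,190),85,140)
rect("carr2",(255,140,290,190),50,140)
g=cv2.resize(im[140:240,240:370],None,fx=6,fy=6,interpolation=cv2.INTER_CUBIC); cv2.imwrite("pics/crop.png",g)
# gauge details from the scene camera too
f=np.load("scene0.npz"); P=cloud(cam("scene"),f["d"]); print("bench z scene",np.nanmedian(P[250:270,270:300,2]))
rect("col s",(180,165,240,230),150,260); rect("knob s",(215,180,240,215),85,130); rect("foss s",(195,145,250,172),15,50)
E
```

```text
bench z -0.4140302010423511
fossil 438 z 27.4 rect [ 483.7 -309.9] [ 44.3 163.3] 56.6
plain 334 z 26.8 rect [471.5 298.1] [118.8  38.1] 25.1
base 1199 z 11.1 rect [591.5 -33.3] [104.4 237.3] 81.9
column 47 z 186.9 rect [707.7 -47.8] [14.8 76.3] 69.9
carr 73 z 87.6 rect [675.2 -40. ] [32.8 43.3] 7.8
carr2 272 z 79.1 rect [646.  -37.8] [ 22.4 134.8] 71.0
bench z scene -0.16531505535090218
col s 147 z 181.0 rect [ 645.4 -137.9] [244.6  13.4] 69.1
knob s 89 z 102.9 rect [576.4 -71.8] [128.2  16.3] 61.7
foss s 391 z 26.9 rect [ 483.4 -309.2] [ 65.  158.9] 59.2
```

View pics/crop.png

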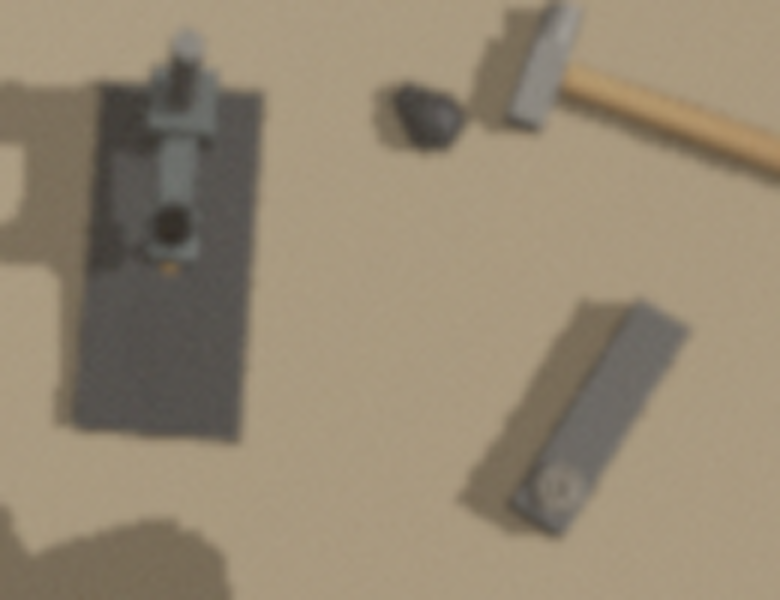

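The crop shows the base corners at (100,85), (262,92), (240,440) and (73,428), and the knob at (173,222). The slab's ends are at (665,313) and (537,518), with the fossil at the near end (558,487).

```bash
cat >> h.py <<'E'
def aim(p,yaw,st=None):
    """shift (m, tool axes) and turn (rad) to bring TCP to p with tool down and tool x at world angle yaw (mod pi)"""
    st=st or read_state(); Rc=R.from_quat(st["ee_rot"])
    best=None
    for k in(0,np.pi):
        c,s=np.cos(yaw+k),np.sin(yaw+k)
        Rt=R.from_matrix(np.array([[c,s,0],[s,-c,0],[0,0,-1.]]))
        rv=(Rc.inv()*Rt).as_rotvec()
        if best is None or np.linalg.norm(rv)<np.linalg.norm(best): best=rv
    print("shift",np.round(totool(st,p),4),"turn",np.round(best,3))
E
python3 - <<'E'
from h import *
c=cam("top"); s=lambda *p:np.array(p)/6.+[240,140]-0.4
B=onplane(c,[s(100,85),s(262,92),s(240,440),s(73,428)],12)[:,:2]; print(B.round(1))
far=(B[0]+B[1])/2; near=(B[2]+B[3])/2; a=far-near; yaw=np.arctan2(a[1],a[0]); ax=a/np.linalg.norm(a)
print("len",np.linalg.norm(a),"yaw",yaw,"anvil",(far+near)/2+2.5*ax)
for h in(116,122,130): print("knob",h,onplane(c,s(173,222),h)[0].round(1))
print("coltop",onplane(c,s(188,40),212))
E2=onplane(c,[s(665,313),s(537,518),s(558,487)],28)[:,:2]; print("slab ends,fossil",E2.round(1))
a2=E2[0]-E2[1]; print("slab c",(E2[0]+E2[1])/2,"len",np.linalg.norm(a2),"yaw",np.arctan2(a2[1],a2[0]))
f=np.load("top0.npz"); P=cloud(c,f["d"]); print(P[173:181,264:274,2].round(0))
an=(far+near)/2+2.5*ax
aim([an[0],an[1],170],yaw); print(an,yaw)
E
```

```text
[[710.7  17.5]
 [705.2 -89.7]
 [473.5 -71.4]
 [482.2  36.5]]
len 230.80318876224501 yaw -0.08107271488387388 anvil [595.38139048 -26.99585434]
knob 116 [595.8 -27.2 116. ]
knob 122 [594.5 -27.1 122. ]
knob 130 [592.8 -26.9 130. ]
coltop [[683.68059808 -34.84095688 212.        ]]
slab ends,fossil [[ 551.8 -346.9]
 [ 419.9 -259.1]
 [ 439.6 -273.2]]
slab c [ 485.87949764 -303.00513083] len 158.46076660470706 yaw -0.5876380815583089
[[ 13.   9.  73.  75.  73. 115.  71.  71.  12.   7.]
 [  3.  82.  75. 119. 119. 115. 118.  74.  10.  14.]
 [  8.  79. 119. 113. 117. 113. 118. 119.  78.   8.]
 [ 13.  78. 115. 112. 120. 116. 116. 117.  75.  13.]
 [ 11.  76. 107. 116. 117. 115. 119. 113.  77.   3.]
 [  8.  72. 113. 114. 120. 113. 117. 119.  86.   4.]
 [ 15.  81.  99. 110. 114. 117. 116.  93.  66.  13.]
 [ 79.  76.  78.  90.  94.  99.  89.  68.  80.  15.]]
shift [-0.5313  0.3545  0.0248] turn [ 0.002 -0.001  0.506]
[595.38139048 -26.99585434] -0.08107271488387388
```

```bash
T="[-0.531,0.3545,0.025,0,0,0.506,1]"; python3 -m handwheel '[[-0.531,0.3545,0.025,0,0,0.506,1],[-0.531,0.3545,0.025,0,0,0.506,1],[-0.531,0.3545,0.025,0,0,0.506,1],[-0.531,0.3545,0.025,0,0,0.506,1],[-0.531,0.3545,0.025,0,0,0.506,1],[-0.531,0.3545,0.025,0,0,0.506,1],[-0.531,0.3545,0.025,0,0,0.506,1],[-0.531,0.3545,0.025,0,0,0.506,1],[-0.531,0.3545,0.025,0,0,0.506,1],[-0.531,0.3545,0.025,0,0,0.506,1]]'
python3 - <<'E'
from h import *
aim([595.4,-27,170],-0.081)
E
```

```text
clock: 1.35
position: [584.4, -44.1, 170.6]
ee_rot: [0.04, 0.999, -0.0, -0.0]
contact_force: [1.0, -0.8, 0.8]
gripper_width: 85.3
grasp_force: 0.0
shift [-0.0096  0.0179  0.0006] turn [-0.    -0.001  0.   ]
```

```bash
python3 -m handwheel '[[-0.009,0.017,0,0,0,0,1],[-0.009,0.017,0,0,0,0,1],[-0.009,0.017,0,0,0,0,1]]'
python3 - <<'E'
from h import *
st=read_state(); im,d=get_image("wrist"); cv2.imwrite("pics/w1.png",im); c=cam("wrist",st); P=cloud(c,d)
print(st["position"],c[2],c[1][:,2])
Z=P[...,2]
m=(Z>107)&(Z<140)
n,l,s,_=cv2.connectedComponentsWithStats(m.astype(np.uint8))
for k in range(1,n):
    if s[k,4]>150: q=P[l==k]; print(s[k],np.median(q,0).round(1),q.min(0).round(1),q.max(0).round(1), im[l==k].mean(0))
aim([595.4,-27,170],-0.081,st)
E
```

```text
clock: 1.72
position: [593.3, -30.9, 170.8]
ee_rot: [0.041, 0.999, -0.0, -0.0]
contact_force: [-0.1, -0.2, 0.3]
gripper_width: 85.5
grasp_force: 0.0
[593.32108972 -30.89571166 170.82696203] [509.64158192 -24.25285498 348.59487444] [ 0.32224738 -0.02756912 -0.94625397]
[249 186  32  34 841] [596.5 -28.9 115. ] [585.8 -40.6 107.1] [609.8 -17.4 116.8] [13.85374554 13.23424495 14.20570749]
[251 287  27  37 661] [674.  -35.6 125. ] [671.2 -46.4 107.2] [683.3 -26.5 140. ] [45.64750378 49.94099849 51.31316188]
shift [-0.0018  0.0041  0.0008] turn [-0.    -0.001 -0.001]
```

View pics/w1.png

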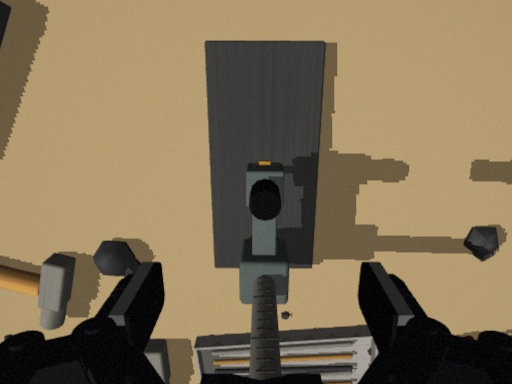

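```bash
python3 -m handwheel '[[-0.0035,0.002,0.04,0,0,0,1],[-0.0035,0.002,0.079,0,0,0,1],[-0.0035,0.002,0.079,0,0,0,1],[-0.0035,0.002,0.079,0,0,0,-1],[-0.0035,0.002,0.079,0,0,0,-1],[-0.0035,0.002,0.079,0,0,0,-1],[-0.0035,0.002,0.079,0,0,0,-1],[-0.0035,0.002,0.079,0,0,0,-1]]'
```

```text
clock: 2.78
position: [597.9, -28.0, 92.2]
ee_rot: [0.041, 0.999, 0.0, 0.0]
contact_force: [0.5, -0.1, 1.0]
gripper_width: 0.1
grasp_force: 0.0
```

```bash
python3 - <<'E'
from h import *
st=read_state(); print(st["gripper_width"],st["grasp_force"],st["position"],st["contact_force"])
im,d=get_image("wrist"); s,_=get_image("scene"); s=cv2.resize(s[150:270,160:320],None,fx=2.4,fy=3.2)
cv2.imwrite("pics/w2.png",np.hstack([im[:, 64:448],s]))
E
```

```text
0.06043035785546297 0.0 [597.90891853 -28.02104938  92.21252327] [ 0.52228796 -0.0748125   1.03218784]
```

View pics/w2.png

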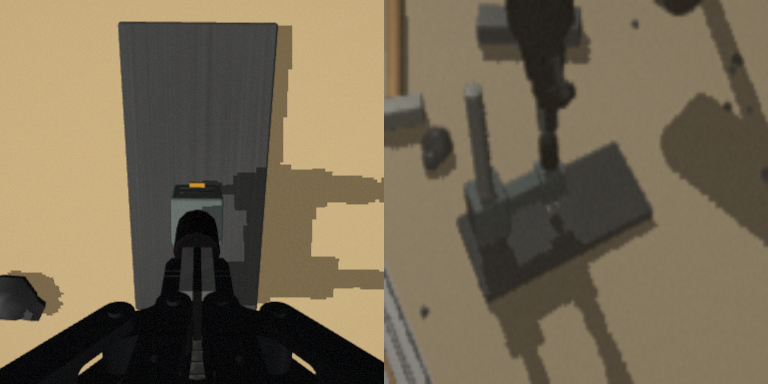

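The wrist view shows the fingers shut at about (198,250), apparently on the column side of the knob at (195,225), so they missed it. I'll compare the two in depth.

```bash
python3 - <<'E'
from h import *
st=read_state(); im,d=get_image("wrist"); P=cloud(cam("wrist",st),d)
for v in range(180,300,6): print(v,[tuple(int(round(float(x))) if x==x else None for x in P[v,u]) for u in(250,256,261,266,274)])
g=cv2.resize(cv2.convertScaleAbs(im[170:320,200:320],alpha=3),None,fx=5,fy=4,interpolation=cv2.INTER_CUBIC)
cv2.imwrite("pics/w3.png",g)
E
```

```text
180 [(590, -36, 11), (591, -32, 10), (591, -28, 11), (591, -24, 12), (592, -18, 10)]
186 [(582, -34, 53), (581, -30, 56), (582, -27, 56), (582, -24, 56), (583, -19, 54)]
192 [(581, -34, 67), (582, -30, 67), (582, -27, 66), (582, -24, 66), (582, -19, 67)]
198 [(582, -34, 76), (582, -30, 77), (582, -27, 77), (583, -24, 76), (584, -19, 75)]
204 [(585, -34, 77), (586, -30, 77), (586, -27, 76), (586, -24, 78), (587, -20, 77)]
210 [(590, -34, 77), (587, -30, 85), (586, -27, 86), (590, -25, 77), (590, -20, 78)]
216 [(588, -34, 91), (587, -30, 94), (586, -27, 95), (587, -25, 94), (591, -20, 86)]
222 [(588, -34, 100), (586, -30, 103), (586, -27, 104), (587, -25, 101), (590, -21, 96)]
228 [(587, -33, 108), (587, -30, 109), (587, -28, 110), (588, -25, 109), (590, -21, 105)]
234 [(588, -33, 114), (588, -30, 114), (588, -28, 115), (589, -25, 113), (589, -21, 113)]
240 [(591, -33, 115), (591, -30, 115), (591, -28, 115), (591, -25, 116), (591, -21, 116)]
246 [(593, -34, 116), (594, -31, 115), (594, -28, 115), (595, -26, 115), (595, -22, 115)]
252 [(586, -32, 136), (586, -30, 136), (586, -27, 136), (586, -25, 137), (587, -22, 136)]
258 [(586, -32, 141), (586, -30, 141), (586, -27, 142), (586, -25, 142), (587, -22, 141)]
264 [(586, -32, 145), (586, -29, 146), (586, -27, 147), (586, -25, 147), (587, -22, 146)]
270 [(586, -32, 151), (586, -29, 150), (586, -27, 151), (587, -25, 150), (586, -22, 151)]
276 [(586, -32, 154), (586, -29, 155), (586, -27, 156), (587, -26, 155), (587, -22, 154)]
282 [(586, -32, 158), (586, -29, 159), (586, -27, 159), (586, -26, 159), (587, -23, 159)]
288 [(586, -31, 163), (586, -29, 163), (586, -27, 163), (586, -26, 163), (587, -23, 163)]
294 [(584, -31, 169), (588, -29, 165), (587, -28, 165), (588, -26, 165), (586, -23, 168)]
```

View pics/w3.png

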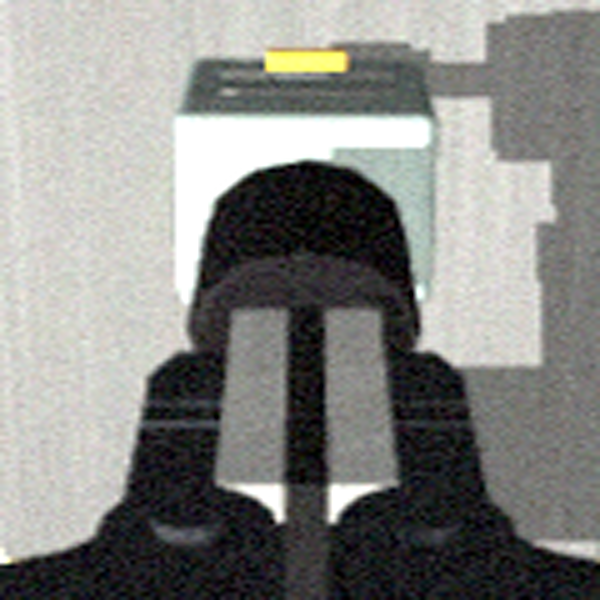

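```bash
python3 - <<'E'
from h import *
f=np.load("scene0.npz"); P=cloud(cam("scene"),f["d"]); q=P[0:70,200:270].reshape(-1,3)
q=q[(np.hypot(q[:,0]-257,q[:,1]+569)<75)]; print("start lowest", np.sort(q[q[:,2]>60,2])[:8].round(0), read_state()["position"])
im,d=get_image("scene"); P=cloud(cam("scene"),d)
m=(np.hypot(P[...,0]-598,P[...,1]+28)<22)
for v in np.unique(np.where(m)[0]):
    r=P[v][m[v]]; print(v,len(r),r[:,2].round(0).tolist()[:8], np.median(r,0).round(0))
E
```

```text
start lowest [244. 245. 246. 247. 247. 247. 248. 249.] [597.80369555 -28.05798933  91.96628851]
69 8 [488.0, 488.0, 487.0, 488.0, 488.0, 489.0, 487.0, 488.0] [588. -43. 488.]
70 15 [488.0, 488.0, 488.0, 488.0, 488.0, 487.0, 487.0, 488.0] [591. -40. 488.]
71 17 [488.0, 488.0, 488.0, 489.0, 488.0, 487.0, 487.0, 487.0] [593. -36. 488.]
72 20 [488.0, 487.0, 488.0, 488.0, 487.0, 488.0, 488.0, 489.0] [597. -30. 488.]
73 20 [487.0, 488.0, 488.0, 488.0, 488.0, 488.0, 487.0, 488.0] [599. -27. 488.]
74 20 [488.0, 488.0, 488.0, 489.0, 488.0, 489.0, 487.0, 488.0] [600. -23. 488.]
75 18 [487.0, 487.0, 488.0, 489.0, 487.0, 488.0, 488.0, 488.0] [604. -20. 488.]
76 15 [487.0, 488.0, 489.0, 487.0, 488.0, 488.0, 488.0, 488.0] [607. -14. 488.]
77 9 [487.0, 488.0, 488.0, 488.0, 487.0, 488.0, 487.0, 487.0] [608. -11. 487.]
78 2 [486.0, 486.0] [607.  -8. 486.]
148 1 [292.0] [597.  -9. 292.]
149 1 [289.0] [597.  -8. 289.]
163 1 [232.0] [617. -36. 232.]
164 7 [230.0, 227.0, 228.0, 225.0, 232.0, 239.0, 243.0] [611. -35. 230.]
165 7 [224.0, 223.0, 223.0, 221.0, 229.0, 236.0, 240.0] [611. -36. 224.]
166 5 [220
[... 3049 characters left out ...]
 10.0, 11.0] [605. -16.  50.]
213 11 [15.0, 13.0, 23.0, 29.0, 33.0, 23.0, 15.0, 11.0] [594. -35.  15.]
214 11 [12.0, 12.0, 23.0, 27.0, 27.0, 26.0, 25.0, 15.0] [597. -29.  15.]
215 14 [12.0, 11.0, 13.0, 11.0, 22.0, 21.0, 23.0, 23.0] [599. -26.  13.]
216 13 [11.0, 16.0, 12.0, 20.0, 22.0, 22.0, 20.0, 12.0] [599. -23.  13.]
217 14 [10.0, 12.0, 12.0, 14.0, 13.0, 12.0, 10.0, 10.0] [599. -26.  12.]
218 14 [13.0, 14.0, 10.0, 10.0, 12.0, 13.0, 13.0, 11.0] [601. -21.  13.]
219 12 [10.0, 15.0, 11.0, 12.0, 12.0, 14.0, 13.0, 15.0] [606. -19.  12.]
220 9 [12.0, 9.0, 13.0, 11.0, 13.0, 12.0, 12.0, 11.0] [607. -14.  12.]
221 6 [10.0, 13.0, 11.0, 14.0, 13.0, 11.0] [607. -10.  12.]
222 1 [7.0] [609. -12.   7.]
```

The scene and wrist cameras agree that the real fingertips are at z ≈ 131 while the reported TCP is at 92. So the fingers end about 39 mm short of the reported TCP, and I'll correct for that from here on. Now I'll open, go down and grip again.

```bash
python3 -m handwheel '[[0,0,0,0,0,0,1],[0,0,0,0,0,0,1],[0,0,0,0,0,0,1],[0,0,0,0,0,0,1],[0,0,0.02,0,0,0,1],[0,0,0.037,0,0,0,1],[0,0,0.037,0,0,0,1]]'
python3 -m handwheel '[[0,0,0,0,0,0,-1],[0,0,0,0,0,0,-1],[0,0,0,0,0,0,-1],[0,0,0,0,0,0,-1],[0,0,0,0,0,0,-1]]'
```

```text
clock: 3.85
position: [596.5, -28.4, 53.2]
ee_rot: [0.041, 0.999, -0.0, -0.002]
contact_force: [0.1, -0.4, 0.7]
gripper_width: 85.2
grasp_force: 0.0
clock: 4.47
position: [598.1, -28.3, 55.5]
ee_rot: [0.04, 0.999, -0.0, 0.0]
contact_force: [-0.4, -0.8, 2.9]
gripper_width: 22.3
grasp_force: 58.6
```

Gripped, 22 mm across the knob. Lifting the carriage to about 50 mm.

```bash
python3 -m handwheel '[[0,0,-0.015,0,0,0,-1],[0,0,-0.03,0,0,0,-1],[0,0,-0.045,0,0,0,-1],[0,0,-0.048,0,0,0,-1],[0,0,-0.048,0,0,0,-1]]'
python3 -m handwheel '[[0,0,0,0,0,0,1],[0,0,0,0,0,0,1],[0,0,0,0,0,0,1],[0,0,0,0,0,0,1],[0,0,-0.05,0,0,0,1],[0,0,-0.08,0,0,0,1]]'
python3 - <<'E'
from h import *
st=read_state(); im,d=get_image("wrist"); P=cloud(cam("wrist",st),d); Z=P[...,2]
m=(im.max(2)<30)&(Z>120)&(Z<180)&(np.hypot(P[...,0]-597,P[...,1]+28)<20)
print(st["position"],m.sum(),np.median(P[m],0))
# slab: approach pose. slab centre / yaw from top view
c0=np.array([485.9,-303.0]); y=-0.588; g=c0-30*np.array([np.cos(y),np.sin(y)])
print("grasp xy",g); aim([g[0],g[1],150],y,st)
E
```

```text
clock: 5.1
position: [598.0, -28.2, 102.0]
ee_rot: [0.041, 0.999, 0.0, -0.0]
contact_force: [5.0, -2.5, -7.8]
gripper_width: 22.1
grasp_force: 59.5
clock: 5.85
position: [598.6, -28.1, 185.4]
ee_rot: [0.04, 0.999, -0.0, 0.001]
contact_force: [1.0, 0.1, 0.3]
gripper_width: 85.2
grasp_force: 0.0
[598.59322878 -28.14487203 185.37899118] 1400 [593.43881442 -28.30620689 161.06539973]
grasp xy [ 460.93844784 -286.3590591 ]
shift [ 0.1165 -0.2685  0.0351] turn [0.001 0.003 0.507]
```

```bash
python3 -m handwheel '[[0.116,-0.268,0.035,0,0,0.507,1],[0.116,-0.268,0.035,0,0,0.507,1],[0.116,-0.268,0.035,0,0,0.507,1],[0.116,-0.268,0.035,0,0,0.507,1],[0.116,-0.268,0.035,0,0,0.507,1],[0.116,-0.268,0.035,0,0,0.507,1],[0.116,-0.268,0.035,0,0,0.507,1],[0.116,-0.268,0.035,0,0,0.507,1]]'
python3 - <<'E'
from h import *
st=read_state(); im,d=get_image("wrist"); P=cloud(cam("wrist",st),d); Z=P[...,2]
m=((Z>20)&(Z<45)&(np.hypot(P[...,0]-486,P[...,1]+303)<95)).astype(np.uint8)
m=cv2.morphologyEx(m,cv2.MORPH_OPEN,np.ones((5,5)))
n,l,s,_=cv2.connectedComponentsWithStats(m); k=1+np.argmax(s[1:,4]); q=P[l==k]
r=cv2.minAreaRect(q[:,:2].astype(np.float32)); print(s[k],r,np.median(q[:,2]),st["position"])
vis=im.copy(); vis[l==k,2]=255; cv2.imwrite("pics/w4.png",vis)
E
```

```text
clock: 6.9
position: [461.2, -285.1, 148.2]
ee_rot: [0.289, 0.957, 0.0, 0.0]
contact_force: [0.6, 0.5, -0.1]
gripper_width: 85.6
grasp_force: 0.0
[ 236  120   46  162 6888] ((486.7260437011719, -305.4830627441406), (40.1973876953125, 160.3677978515625), 56.52031326293945) 26.82398213821088 [ 461.17764797 -285.0551566   148.19061283]
```

View pics/w4.png

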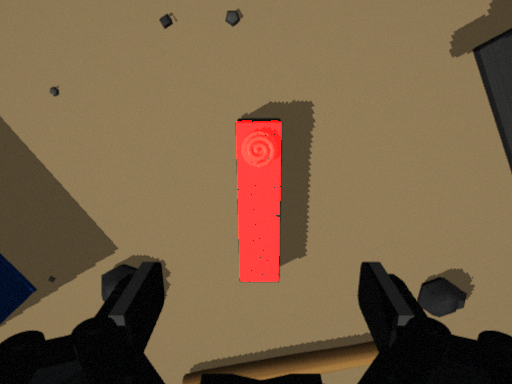

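```bash
python3 - <<'E'
from h import *
aim([461.7,-289,-33],-0.584)
E
```

```text
shift [-0.0026 -0.0031  0.1812] turn [ 0.     0.    -0.002]
```

```bash
python3 -m handwheel '[[-0.0026,-0.003,0.05,0,0,0,1],[-0.0026,-0.003,0.1,0,0,0,1],[-0.0026,-0.003,0.15,0,0,0,1],[-0.0026,-0.003,0.17,0,0,0,1],[-0.0026,-0.003,0.18,0,0,0,1],[-0.0026,-0.003,0.18,0,0,0,1]]'
python3 -m handwheel '[[0,0,0,0,0,0,-1],[0,0,0,0,0,0,-1],[0,0,0,0,0,0,-1],[0,0,0,0,0,0,-1],[0,0,0,0,0,0,-1]]'
```

```text
clock: 7.7
position: [461.4, -289.4, -32.1]
ee_rot: [0.289, 0.957, -0.0, -0.0]
contact_force: [0.3, 0.2, 1.0]
gripper_width: 85.2
grasp_force: 0.0
clock: 8.32
position: [462.0, -289.9, -30.7]
ee_rot: [0.29, 0.957, -0.0, 0.001]
contact_force: [-0.5, 2.8, 5.4]
gripper_width: 38.6
grasp_force: 63.0
```

```bash
python3 -m handwheel '[[0,0,-0.02,0,0,0,-1],[0,0,-0.06,0,0,0,-1],[0,0,-0.06,0,0,0,-1]]'
python3 - <<'E'
from h import *
aim([420,-14,29],-0.081)
E
```

```text
clock: 8.7
position: [462.7, -290.4, 30.2]
ee_rot: [0.29, 0.957, 0.0, 0.003]
contact_force: [0.7, -0.2, -4.1]
gripper_width: 38.7
grasp_force: 62.0
shift [0.1889 0.2062 0.0005] turn [ 0.     0.006 -0.507]
```

```bash
python3 -m handwheel '[[0.02,0.02,0,0,0,-0.05,-1],[0.047,0.05,0,0,0,-0.12,-1],[0.075,0.08,0,0,0,-0.2,-1],[0.1,0.11,0,0,0,-0.28,-1],[0.13,0.14,0,0,0,-0.36,-1],[0.157,0.17,0,0,0,-0.44,-1],[0.18,0.195,0,0,0,-0.49,-1],[0.189,0.206,0,0,0,-0.505,-1],[0.189,0.206,0,0,0,-0.505,-1],[0.189,0.206,0,0,0,-0.505,-1]]'
python3 - <<'E'
from h import *
st=read_state(); im,d=get_image("wrist"); P=cloud(cam("wrist",st),d)
aim([420,-14,29],-0.081,st); cv2.imwrite("pics/w5.png",im)
t,d=get_image("top"); P=cloud(cam("top"),d); Z=P[...,2]
m=(Z>70)&(Z<100)&(P[...,0]>385)&(P[...,0]<560)&(abs(P[...,1]+14)<40); q=P[m]; print(m.sum())
far=q[q[:,0]>470]; print(len(far), cv2.fitLine(far[:,:2].astype(np.float32),2,0,.01,.01).ravel(), far[:,0].max(),far.mean(0),np.polyfit(far[:,0],far[:,2],1))
E
```

```text
clock: 9.95
position: [417.6, -14.2, 27.5]
ee_rot: [0.042, 0.999, -0.0, -0.001]
contact_force: [-0.1, -0.4, -3.6]
gripper_width: 38.8
grasp_force: 62.0
shift [-0.0023  0.0004 -0.0015] turn [-0.    -0.001 -0.004]
68
58 [ 3.0932812e-02  9.9952149e-01  5.1659625e+02 -2.1867823e+01] 525.6944760408379 [516.59622679 -21.86782249  85.23980402] [-1.12417694e-01  1.43314360e+02]
```

View pics/w5.png

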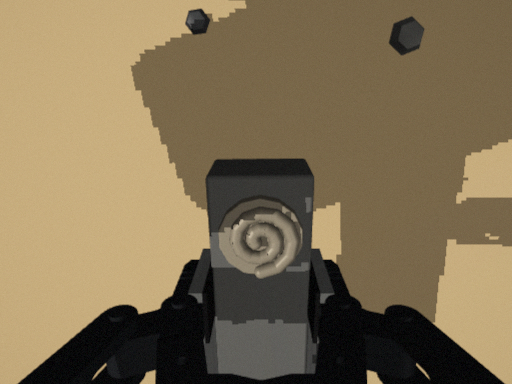

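The slab is held straight between the pads, with the fossil at (262,238) towards the robot. Lowering, then sliding it in from the front.

```bash
python3 - <<'E'
from h import *
aim([420,-14,-10],-0.081); aim([529.5,-23,-10],-0.081); aim([529.5,-23,-18],-0.081)
E
```

```text
shift [-0.0022  0.0005  0.0377] turn [-0.    -0.001 -0.004]
shift [-0.112   0.0008  0.0376] turn [-0.    -0.001 -0.004]
shift [-0.112   0.0009  0.0456] turn [-0.    -0.001 -0.004]
```

```bash
python3 -m handwheel '[[-0.002,0.001,0.02,0,0,-0.004,-1],[-0.005,0.001,0.036,0,0,-0.004,-1],[-0.025,0.001,0.037,0,0,-0.004,-1],[-0.045,0.001,0.037,0,0,-0.004,-1],[-0.065,0.001,0.037,0,0,-0.004,-1],[-0.085,0.001,0.037,0,0,-0.004,-1],[-0.102,0.001,0.037,0,0,-0.004,-1],[-0.112,0.001,0.037,0,0,-0.004,-1],[-0.112,0.001,0.037,0,0,-0.004,-1],[-0.112,0.001,0.037,0,0,-0.004,-1]]'
python3 -m handwheel '[[0,0,0.004,0,0,0,-1],[0,0,0.007,0,0,0,-1],[0,0,0.007,0,0,0,-1]]'
```

```text
clock: 11.3
position: [528.6, -22.2, -9.3]
ee_rot: [0.04, 0.999, -0.0, -0.001]
contact_force: [-0.1, 0.0, -3.4]
gripper_width: 39.0
grasp_force: 61.9
clock: 11.68
position: [529.2, -21.8, -16.4]
ee_rot: [0.04, 0.999, -0.0, -0.0]
contact_force: [-0.8, 0.5, -4.2]
gripper_width: 38.4
grasp_force: 61.9
```

```bash
python3 -m handwheel '[[0,0,0.001,0,0,0,-1],[0,0,0.002,0,0,0,-1],[0,0,0.002,0,0,0,-1]]'
```

```text
clock: 12.05
position: [529.7, -21.8, -18.1]
ee_rot: [0.04, 0.999, -0.0, -0.0]
contact_force: [-0.2, -0.1, -4.4]
gripper_width: 38.8
grasp_force: 61.9
```

```bash
python3 -m handwheel '[[0,0,0.001,0,0,0,-1],[0,0,0.0015,0,0,0,-1],[0,0,0.0015,0,0,0,-1]]'; python3 -m handwheel '[[0,0,0.001,0,0,0,-1],[0,0,0.001,0,0,0,-1]]'
```

```text
clock: 12.42
position: [529.8, -21.8, -18.7]
ee_rot: [0.04, 0.999, 0.0, 0.0]
contact_force: [-3.8, 0.3, 6.1]
gripper_width: 38.6
grasp_force: 63.0
clock: 12.68
position: [529.9, -21.8, -18.7]
ee_rot: [0.039, 0.999, -0.0, 0.0]
contact_force: [-5.4, 0.4, 12.8]
gripper_width: 39.1
grasp_force: 64.0
```

On the base. Release, back off, go up, and look.

```bash
python3 -m handwheel '[[0,0,-0.001,0,0,0,0],[0,0,-0.002,0,0,0,1],[0,0,-0.002,0,0,0,1],[0,0,-0.002,0,0,0,1],[0.03,0,-0.01,0,0,0,1],[0.06,0,-0.03,0,0,0,1],[0.07,0,-0.08,0,0,0,1],[0.07,0,-0.13,0,0,0,1],[0.07,0,-0.19,0,0,0,1],[0.07,0,-0.19,0,0,0,1]]'
python3 - <<'E'
from h import *
st=read_state(); im,d=get_image("wrist"); P=cloud(cam("wrist",st),d); Z=P[...,2]
cv2.imwrite("pics/w6.png",im); print(st["position"])
m=((Z>33)&(Z<50)&(P[...,0]>440)&(P[...,0]<575)&(abs(P[...,1]+22)<40)).astype(np.uint8)
m=cv2.morphologyEx(m,cv2.MORPH_OPEN,np.ones((5,5))); q=P[m>0]
print(cv2.minAreaRect(q[:,:2].astype(np.float32)),q[:,0].min())
b=q[q[:,0]>520]; A=np.c_[b[:,:2]-b[:,:2].mean(0),np.ones(len(b))]; print("plane",np.linalg.lstsq(A,b[:,2],rcond=None)[0])
k=(im.max(2)<30)&(Z>120)&(Z<180)&(np.hypot(P[...,0]-597,P[...,1]+28)<20); print("knob",k.sum(),np.median(P[k],0),P[k].min(0),P[k].max(0))
E
```

```text
clock: 13.92
position: [463.4, -15.6, 174.5]
ee_rot: [0.039, 0.999, 0.002, 0.006]
contact_force: [-0.3, 0.9, -0.9]
gripper_width: 85.2
grasp_force: 0.0
[463.3764916  -15.56456554 174.49685505]
((527.397705078125, -22.39698028564453), (39.995391845703125, 97.65206146240234), 86.1439208984375) 477.86837362818324
plane [-1.97024680e-03 -1.23077625e-03  3.86074601e+01]
knob 867 [587.44705312 -27.61582387 144.95938045] [580.26461503 -40.00975727 120.11265655] [605.44446255 -14.25300719 161.06340193]
```

View pics/w6.png

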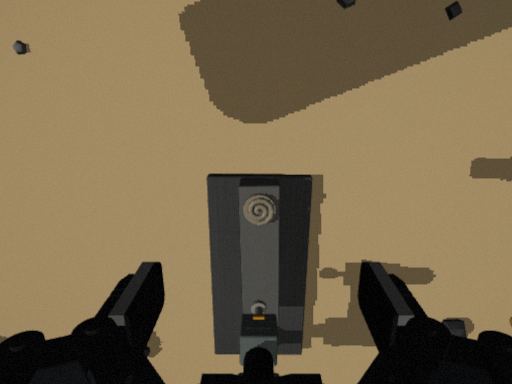

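The slab lies flat and square on the base, with the fossil at (259,210) well clear. The foot lands at slab x ≈ +38 mm. Next I'll go above the knob with the fingers shut.

```bash
python3 - <<'E'
from h import *
aim([597.3,-28.5,140],-0.081)
E
```

```text
shift [-0.1366 -0.0019  0.0322] turn [0.002 0.005 0.002]
```

```bash
python3 -m handwheel '[[-0.05,-0.001,0,0,0,0,-1],[-0.1,-0.002,0.01,0,0,0,-1],[-0.134,-0.002,0.02,0,0,0,-1],[-0.134,-0.002,0.03,0,0,0,-1],[-0.134,-0.002,0.03,0,0,0,-1],[-0.134,-0.002,0.03,0,0,0,-1]]'
python3 - <<'E'
from h import *
st=read_state(); im,d=get_image("wrist"); P=cloud(cam("wrist",st),d);Z=P[...,2]
k=(im.max(2)<40)&(Z>155)&(Z<168)&(np.hypot(P[...,0]-597,P[...,1]+28)<20); print("knob",k.sum(),np.median(P[k],0),P[k].min(0),P[k].max(0))
f=(np.hypot(P[...,0]-597,P[...,1]+28)<22)&(Z>170); print("tip",np.sort(Z[f])[[0,5,30]],np.median(P[f],0)); aim([597.3,-28.5,140],-0.081,st)
E
```

```text
clock: 14.72
position: [592.5, -28.9, 139.4]
ee_rot: [0.039, 0.999, -0.0, -0.0]
contact_force: [-0.2, -0.1, 0.4]
gripper_width: -0.1
grasp_force: 0.0
knob 468 [588.88000407 -27.25747459 160.58960177] [585.86910257 -39.96965668 155.01845507] [598.83828737 -16.97411209 162.88180628]
tip [177.77459727 178.56229024 179.35003785] [581.1894518  -27.30567735 220.96512423]
shift [-0.0048  0.0008 -0.0006] turn [-0.    -0.001  0.002]
```

```bash
python3 -m handwheel '[[-0.0045,0.001,0.006,0,0,0,-1],[-0.0045,0.001,0.012,0,0,0,-1],[-0.0045,0.001,0.012,0,0,0,-1]]'
python3 -m handwheel '[[0,0,0.003,0,0,0,-1],[0,0,0.006,0,0,0,-1],[0,0,0.009,0,0,0,-1],[0,0,0.009,0,0,0,-1]]'
```

```text
clock: 15.15
position: [597.6, -28.2, 126.9]
ee_rot: [0.04, 0.999, -0.0, -0.0]
contact_force: [-0.2, 0.3, -0.4]
gripper_width: -0.2
grasp_force: 0.0
clock: 15.65
position: [597.9, -28.3, 118.3]
ee_rot: [0.04, 0.999, 0.0, 0.0]
contact_force: [-0.9, 0.4, 3.8]
gripper_width: -0.4
grasp_force: 1.5
```

```bash
python3 -m handwheel '[[0,0,0.004,0,0,0,-1],[0,0,0.008,0,0,0,-1],[0,0,0.012,0,0,0,-1],[0,0,0.015,0,0,0,-1],[0,0,0.015,0,0,0,-1]]'
python3 -m handwheel '[[0,0,0.002,0,0,0,-1],[0,0,0.002,0,0,0,-1]]'
python3 -m handwheel '[[0,0,0.002,0,0,0,-1],[0,0,0.002,0,0,0,-1]]'
python3 -m handwheel '[[0,0,0.002,0,0,0,-1],[0,0,0.002,0,0,0,-1]]'
```

```text
clock: 16.27
position: [597.9, -28.3, 102.8]
ee_rot: [0.04, 0.999, 0.0, -0.0]
contact_force: [0.1, 0.5, 0.6]
gripper_width: -0.2
grasp_force: 0.4
clock: 16.52
position: [597.9, -28.2, 101.4]
ee_rot: [0.04, 0.999, -0.0, 0.0]
contact_force: [-0.4, 0.9, 2.7]
gripper_width: -0.1
grasp_force: 1.6
clock: 16.77
position: [598.0, -28.3, 99.7]
ee_rot: [0.04, 0.999, -0.0, 0.0]
contact_force: [-2.0, -0.2, 4.2]
gripper_width: 0.2
grasp_force: 2.4
clock: 17.02
position: [598.0, -28.3, 97.8]
ee_rot: [0.04, 0.999, -0.0, 0.0]
contact_force: [-1.6, 0.3, 4.6]
gripper_width: 0.0
grasp_force: 2.7
```

```bash
python3 -m handwheel '[[0,0,0.002,0,0,0,-1],[0,0,0.002,0,0,0,-1]]'
python3 -m handwheel '[[0,0,0.002,0,0,0,-1],[0,0,0.002,0,0,0,-1]]'
python3 -m handwheel '[[0,0,0.0015,0,0,0,-1],[0,0,0.0015,0,0,0,-1]]'
python3 - <<'E'
from h import *
st=read_state(); im,d=get_image("wrist"); P=cloud(cam("wrist",st),d);Z=P[...,2]
r=np.hypot(P[...,0]-597,P[...,1]+28)
k=(r<12)&(Z>120)&(Z<140)&(P[...,0]<598)&(im.max(2)<60); print("knob z pct",np.percentile(Z[k],[50,80,90,95]))
n=(abs(P[...,1]+28)<16)&(Z>75)&(Z<110)&(P[...,0]>578)&(P[...,0]<612)&(im.min(2)>45); print("nose top",n.sum(),np.percentile(Z[n],[50,80,90]))
vis=im[190:330,190:330]; cv2.imwrite("pics/w7.png",cv2.resize(cv2.convertScaleAbs(vis,alpha=2),None,fx=4,fy=4,interpolation=cv2.INTER_CUBIC)); print(st["position"])
E
```

```text
clock: 17.27
position: [598.0, -28.2, 96.0]
ee_rot: [0.04, 0.999, -0.0, 0.0]
contact_force: [-1.7, 0.8, 6.1]
gripper_width: -0.0
grasp_force: 2.9
clock: 17.52
position: [598.0, -28.2, 94.0]
ee_rot: [0.039, 0.999, -0.0, 0.0]
contact_force: [-2.1, -0.2, 6.1]
gripper_width: 0.0
grasp_force: 3.1
clock: 17.77
position: [598.0, -28.2, 92.7]
ee_rot: [0.039, 0.999, -0.0, 0.0]
contact_force: [-2.3, 0.6, 6.2]
gripper_width: -0.2
grasp_force: 3.4
knob z pct [127.37695384 136.49461662 138.13065256 139.18537689]
nose top 1281 [89.30750205 89.97995493 90.32818677]
[598.00428462 -28.23393206  92.68234525]
```

View pics/w7.png

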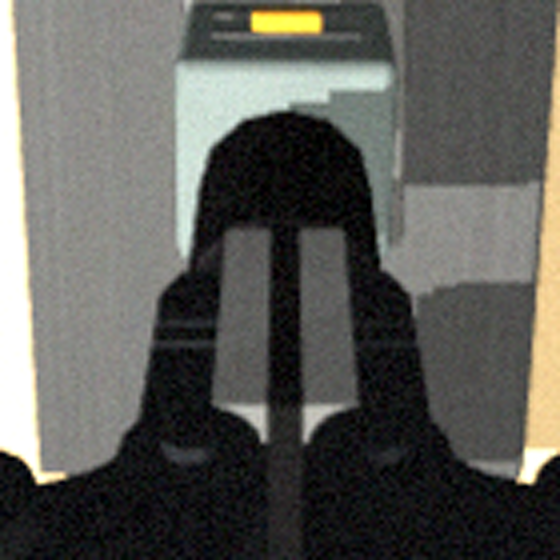

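The pointer at (287,20) sits between the two lines at rows 15 and 37, so the foot is mid-travel. I'll retreat and measure the carriage height with the hand clear.

```bash
python3 -m handwheel '[[0,0,-0.02,0,0,0,-1],[0,0,-0.06,0,0,0,-1],[0.04,0,-0.09,0,0,0,-1],[0.08,0,-0.1,0,0,0,-1],[0.13,0,-0.1,0,0,0,-1],[0.13,0,-0.1,0,0,0,-1],[0.13,0,-0.1,0,0,0,-1]]'
python3 - <<'E'
from h import *
st=read_state(); im,d=get_image("wrist"); P=cloud(cam("wrist",st),d);Z=P[...,2]; print(st["position"],st["contact_force"])
def rep(P,im,tag):
    Z=P[...,2]; r=np.hypot(P[...,0]-597.5,P[...,1]+28.5)
    k=(r<9)&(Z>110)&(Z<180); z=Z[k]; print(tag,"knob",k.sum(),np.percentile(z,[50,80,95]) if k.sum() else 0)
    s=(P[...,0]>515)&(P[...,0]<570)&(abs(P[...,1]+24)<12)&(Z>30)&(Z<50); print(" slab",s.sum(),np.median(Z[s]))
    n=(abs(P[...,1]+28)<14)&(Z>75)&(Z<110)&(P[...,0]>582)&(P[...,0]<640)&(im.min(2)>30); print(" nose",n.sum(),np.percentile(Z[n],[50,80]))
    b=(P[...,0]>500)&(P[...,0]<580)&(abs(P[...,1]+24)>26)&(abs(P[...,1]+24)<40)&(Z<20)&(Z>5); print(" base",np.median(Z[b]))
rep(P,im,"wrist")
g=im[260:384,190:330]; a=cv2.resize(cv2.convertScaleAbs(g,alpha=2),(560,496),interpolation=cv2.INTER_CUBIC); cv2.imwrite("pics/w8.png",a)
for n in("scene","top"):
    im,d=get_image(n); rep(cloud(cam(n),d),im,n)
E
```

```text
clock: 18.7
position: [468.8, -17.8, 191.9]
ee_rot: [0.039, 0.999, 0.0, 0.0]
contact_force: [-0.3, 0.7, 0.7]
gripper_width: -0.2
grasp_force: 0.0
[468.78360924 -17.82605868 191.94587886] [-0.2958747   0.65797167  0.67553852]
wrist knob 34 [127.52540544 128.09696182 128.45701118]
 slab 799 38.65248896406604Traceback (most recent call last):
  File "<stdin>", line 9, in <module>
  File "<stdin>", line 7, in rep
    return _quantile_unchecked(
        a, q, axis, out, overwrite_input, method, keepdims, weights)
    return _ureduce(a,
                    func=_quantile_ureduce_func,
    ...<5 lines>...
                    overwrite_input=overwrite_input,
                    method=method)
    r = func(a, **kwargs)
    result = _quantile(arr,
                       quantiles=q,
    ...<2 lines>...
                       out=out,
                       weights=wgt)
    slices_having_nans = np.isnan(arr[-1, ...])
                                  ~~~^^^^^^^^^
IndexError: index -1 is out of bounds for axis 0 with size 0
```

```bash
python3 - <<'E'
from h import *
for n in("scene","top","scene","top"):
    im,d=get_image(n); P=cloud(cam(n),d); Z=P[...,2]; r=np.hypot(P[...,0]-597.5,P[...,1]+28.5)
    k=(r<14)&(Z>110)&(Z<180); print(n,"knob",k.sum(),np.percentile(Z[k],[50,80]) if k.sum() else 0)
    s=(P[...,0]>500)&(P[...,0]<570)&(abs(P[...,1]+24)<12)&(Z>30)&(Z<50); print(" slab",s.sum(),np.median(Z[s]) if s.sum() else 0)
im,d=get_image("wrist"); cv2.imwrite("pics/w8.png",cv2.resize(cv2.convertScaleAbs(im[260:384,190:330],alpha=2),(560,496),interpolation=cv2.INTER_CUBIC))
E
```

```text
scene knob 64 [127.15486938 129.25462687]
 slab 126 40.866636864533575
top knob 0 0
 slab 0 0
scene knob 59 [127.76381836 129.59679497]
 slab 122 40.48467426705429
top knob 0 0
 slab 0 0
```

View pics/w8.png

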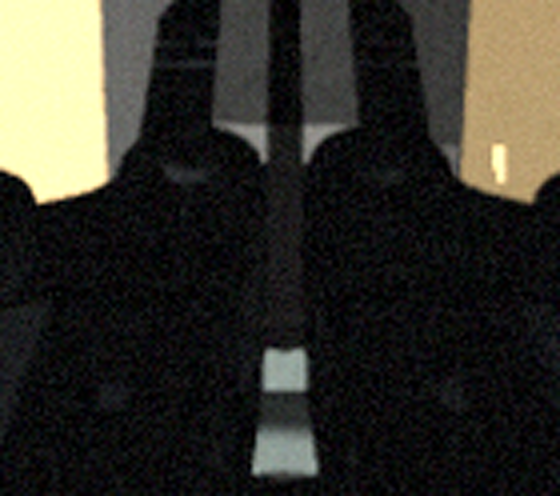

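```bash
python3 - <<'E'
from h import *
D=[get_image("scene")[1] for _ in range(8)]
P=cloud(cam("scene"),np.mean(D,0)); Z=P[...,2]
m=(np.hypot(P[...,0]-599,P[...,1]+27)<16)&(Z>95)
for v in np.unique(np.where(m)[0]): r=P[v][m[v]]; print(v,r[:,2].round(1).tolist())
D0=np.load("scene0.npz")["d"]; P=cloud(cam("scene"),D0); Z=P[...,2]; m=(np.hypot(P[...,0]-599,P[...,1]+27)<16)&(Z>95)
print("start")
for v in np.unique(np.where(m)[0]): r=P[v][m[v]]; print(v,r[:,2].round(1).tolist())
W=[];
for _ in range(5):
    st=read_state(); P=cloud(cam("wrist",st),get_image("wrist")[1]); Z=P[...,2]
    k=(np.hypot(P[...,0]-597.5,P[...,1]+28.5)<16)&(Z>110)&(Z<150); W.append(np.percentile(Z[k],[50,75,90]))
print(np.mean(W,0),k.sum())
E
```

```text
188 [129.5, 128.2, 128.0, 128.2, 128.9, 129.4]
189 [128.0, 128.4, 129.2, 129.2, 129.0, 128.5, 128.5, 127.4]
190 [127.8, 129.7, 129.1, 128.8, 127.9, 127.4, 128.7, 128.9]
191 [128.2, 129.5, 129.1, 127.8, 128.6, 128.9, 128.7, 127.8]
192 [125.8, 128.3, 128.6, 129.1, 128.7, 128.4, 124.1]
193 [121.3, 124.8, 126.1, 127.2, 127.6, 125.3, 124.6]
194 [117.2, 121.0, 121.9, 121.8, 122.5, 122.5, 119.8, 118.3]
195 [111.3, 116.3, 117.6, 118.2, 119.2, 118.5, 115.7, 113.0, 105.0]
196 [102.7, 111.5, 113.7, 114.6, 114.5, 113.7, 112.1, 109.6]
197 [107.0, 109.5, 110.4, 109.6, 110.1, 107.8, 105.1, 100.5]
198 [103.2, 105.6, 106.4, 107.1, 105.8, 104.4, 101.9]
199 [97.8, 100.9, 101.8, 102.0, 101.7, 99.8, 96.8]
200 [97.9]
start
191 [115.3, 116.5, 115.6, 117.2, 115.3]
192 [118.1, 117.7, 115.5, 115.7, 117.8, 118.7, 116.2]
193 [116.8, 118.0, 116.1, 117.3, 116.0, 116.1, 118.5, 115.7]
194 [114.8, 116.1, 117.7, 114.8, 117.4, 118.8, 114.0, 115.3]
195 [110.4, 114.6, 117.8, 117.2, 115.5, 115.0, 115.0, 114.7]
196 [103.7, 112.0, 111.5, 113.5, 113.4, 115.2, 110.4, 111.0]
197 [106.3, 109.3, 110.3, 109.1, 109.8, 108.1, 104.8, 100.0]
198 [105.7, 102.1, 109.8, 106.4, 105.7, 103.2, 99.7, 96.2]
199 [96.7, 101.2, 104.5, 102.6, 101.3, 98.4, 97.1]
200 [98.2, 98.9, 100.8, 98.3, 95.2]
[127.42792557 127.78900278 128.10646359] 58
```

The averaged knob height is 128.6, so travel is about 9.4 mm: in range, but on the deep side. I'll grip the knob and ease it up about 2.5 mm.

```bash
python3 -m handwheel '[[-0.05,0,0,0,0,0,1],[-0.1,0,0,0,0,0,1],[-0.129,0,0,0,0,0,1],[-0.129,0,0.04,0,0,0,1],[-0.129,0,0.08,0,0,0,1],[-0.129,0,0.11,0,0,0,1],[-0.129,0,0.123,0,0,0,1],[-0.129,0,0.123,0,0,0,1],[-0.129,0,0.123,0,0,0,1]]'
```

```text
clock: 20.78
position: [598.1, -28.0, 70.5]
ee_rot: [0.039, 0.999, 0.0, 0.001]
contact_force: [-0.3, 0.1, 0.4]
gripper_width: 85.7
grasp_force: 0.0
```

```bash
python3 -m handwheel '[[0,0,0,0,0,0,-1],[0,0,0,0,0,0,-1],[0,0,0,0,0,0,-1],[0,0,0,0,0,0,-1],[0,0,0,0,0,0,-1]]'
```

```text
clock: 21.4
position: [597.0, -28.2, 69.3]
ee_rot: [0.04, 0.999, -0.0, 0.0]
contact_force: [-0.4, 0.3, 2.1]
gripper_width: 21.8
grasp_force: 58.6
```

```bash
python3 -m handwheel '[[0,0,-0.0015,0,0,0,-1],[0,0,-0.003,0,0,0,-1],[0,0,-0.003,0,0,0,-1],[0,0,-0.003,0,0,0,-1]]'
```

```text
clock: 21.9
position: [596.9, -28.2, 71.5]
ee_rot: [0.04, 0.999, 0.0, -0.0]
contact_force: [2.7, -1.7, -7.2]
gripper_width: 22.0
grasp_force: 58.9
```

```bash
python3 -m handwheel '[[0,0,0,0,0,0,1],[0,0,0,0,0,0,1],[0,0,0,0,0,0,1],[0,0,0,0,0,0,1],[0,0,-0.05,0,0,0,1],[0,0,-0.1,0,0,0,1],[0.06,0,-0.12,0,0,0,1],[0.12,0,-0.12,0,0,0,1],[0.13,0,-0.12,0,0,0,1],[0.13,0,-0.12,0,0,0,1]]'
python3 - <<'E'
from h import *
P=cloud(cam("scene"),np.mean([get_image("scene")[1] for _ in range(8)],0)); Z=P[...,2]
m=(np.hypot(P[...,0]-599,P[...,1]+27)<16)&(Z>110)
for v in np.unique(np.where(m)[0])[:6]: r=P[v][m[v]]; print(v,r[:,2].round(1).tolist())
st=read_state(); im,d=get_image("wrist"); P=cloud(cam("wrist",st),d); Z=P[...,2]
k=(np.hypot(P[...,0]-597.5,P[...,1]+28.5)<16)&(Z>110)&(Z<150); print("wrist knob",k.sum(),np.percentile(Z[k],[50,90]))
s=(P[...,0]>505)&(P[...,0]<575)&(abs(P[...,1]+24)<12)&(Z>30)&(Z<50); b=P[s]
A=np.c_[b[:,:2]-b[:,:2].mean(0),np.ones(len(b))]; print("slab plane",np.linalg.lstsq(A,b[:,2],rcond=None)[0])
print(st["clock"],st["contact_force"])
E
```

```text
clock: 23.15
position: [467.5, -17.8, 192.8]
ee_rot: [0.039, 0.999, 0.0, 0.001]
contact_force: [-0.3, -0.1, -0.1]
gripper_width: 85.3
grasp_force: 0.0
187 [130.9, 130.8, 130.6, 130.6]
188 [131.1, 131.2, 131.0, 130.6, 130.9]
189 [131.0, 130.9, 130.7, 131.2, 130.6, 130.5, 131.1, 131.9]
190 [130.9, 131.5, 130.8, 132.0, 131.1, 131.6, 131.4, 131.0]
191 [129.5, 131.2, 131.5, 131.2, 131.2, 130.9, 131.0, 127.5]
192 [126.1, 129.7, 130.7, 131.1, 130.1, 129.7, 127.6, 125.2]
wrist knob 838 [128.73186275 130.07299486]
slab plane [-0.07837706  0.0448215  39.69124878]
23.55 [0.8525815  0.55202022 0.50316507]
```

```bash
python3 - <<'E'
from h import *
st=read_state(); im,d=get_image("wrist"); P=cloud(cam("wrist",st),d)
for x in range(485,580,10):
    o=[]
    for y in(-14,-7,0,7,14):
        cx=x; cy=-24.6-0.067*(x-559)+y
        m=np.hypot(P[...,0]-cx,P[...,1]-cy)<4; o.append(round(float(np.median(P[m][:,2])),1) if m.sum() else None)
    print(x,o)
E
```

```text
485 [38.8, 38.9, 39.4, 38.7, 38.6]
495 [42.5, 46.0, 46.1, 45.9, 41.8]
505 [43.1, 46.0, 45.6, 46.1, 45.0]
515 [38.9, 43.4, 45.6, 46.7, 38.6]
525 [38.8, 38.6, 38.8, 38.6, 38.8]
535 [38.4, 38.5, 38.8, 38.5, 38.7]
545 [38.7, 38.5, 38.5, 38.7, 38.7]
555 [38.8, 38.7, 38.8, 38.7, 38.8]
565 [38.7, 38.6, 38.7, 38.5, 38.6]
575 [38.9, 38.5, 39.1, 38.5, 38.6]
```

The slab is dead flat; the slope in the last fit came from fossil points inside the window. Handing in.

```bash
python3 -c "
from bench import job_done; print(job_done())"
```

```text
the job is handed in; nothing more can be done
None
```

I've handed the job in: the slab lies flat on the gauge base with the foot on its bare face, pushed in about 7 mm (about half its travel) by my camera measurements, and the arm is clear; no verdict came back, and I went over the 10-picture viewing limit by one (11).

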